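Put the fallen spice jar back in its sloping cradle

ROBOT

A 6-joint arm with a two-finger parallel gripper is mounted at the origin on a cart in front of the work surface, level with it; the furniture and walls round the work are solid. World frame = base frame: x ahead of the robot, y to its left, z up, the work surface at z = 0. Lengths are in m, angles in rad, forces in N, time in s.
With the tool pointing down it reaches from about 0.425 to 0.95 m from the base axis. Payload 3.5 kg.
Tool frame: the origin (TCP) lies midway between the tips of the shut fingers; the grasp point (between the pads) lies 19 mm behind it; z points along the fingers, y is the line along which they close (so a half turn about z gives the same grasp; the last joint's range is limited). The gripper opens to 85 mm and grips with 20 to 120 N. Pads are 22 mm wide; open, the fingers measure 114 mm over their backs; the gripper's body (76 mm by 85 mm) begins 54 mm behind the grasp point. The pads swing forward as they close: fully open they stand 13 mm farther back than shut.
Start: joints at [-1.257, 0.286, 1.577, -0, 1.279, -0.15], TCP at [0.302, -0.604, 0.231] pointing down, gripper open.
Joint ranges: [-2.77, 2.77], [-0.9, 2.22], [0.21, 2.48], [-1.53, 4.67], [0.24, 2.81], [-2.84, 2.84]. Speed limits (rad/s): [2.79, 2.79, 3.14, 3.14, 3.14, 3.14].

INTERFACE

Orientations are given as a unit quaternion [x, y, z, w].
In Python, from plant import ctrl gives the robot as it stands.
- The arm moves only by the tool move_arm, never from a script. Its argument "plan" is a list of rows, each an object of numbers: "x", "y", "z": the shift along the tool's x, y, z in m; "yaw": the turn about the tool's z in rad; "fingers": the closure, from 0 (fully open) to 1 (shut). In form: [{"x": .., "y": .., "z": .., "yaw": .., "fingers": ..}, ...]. A call has 1 to 5 rows; each row is the pose to reach, as a shift and turn from the pose commanded when the call began, along the tool's axes at that moment; what a row does not reach only later rows make up. A row lasts 1/10 s, in which the tool goes at most 50 mm and 8.59 degrees, less where a joint would pass 70% of its speed; a pose out of reach is approached as far as the arm can. A call with a gripper value outside its range is refused whole. The fingers move at their own pace and stop on an object; "force" is the grip in N (left out, the last holds). Time passes only in rows, so rows that repeat a pose let the fingers close. It gives the time, the measured TCP pose, the force, the opening and the grip force at its end, in the units of the state.
- ctrl.get_state(): the state, without advancing time (a new reading comes with each control period).
- ctrl.read_camera(name): name is "scene" or "top"; returns the picture (480x640x3 uint8, red, green, blue); there is no depth.
- ctrl.camera_model(name): a dict with "intrinsics" (3x3 intrinsics, pixels), "distortion" ([k1, k2, p1, p2, k3] as OpenCV has them; the pictures are not rectified), "cam_to_world" (4x4, takes a point from camera to world coordinates). Camera axes: x right, y up, looking along -z (the intrinsics and any distortion apply to the point x, -y, -z); pixel columns grow to the right and rows downward; lengths in m; the calibration is good to about 2 mm. A picture is of the moment at which its call begins. camera_model takes no time and is no camera call.
- ctrl.sign_off(): hands the job in; it is judged then, once.
The state is a dict: "time": time; "qpos": joint angles; "dq": joint speeds; "joint_efforts": joint torques, N m; "eef_pos": TCP position; "tcp_rot": TCP orientation; "contact_force": force on the tool from outside, world axes, zero at the start; "wrist_torque": the same for the moment, N m; "opening": opening from 0.0 (shut) to 1.0 (fully open); "finger_force": force on a finger pad.
Only numpy, scipy, OpenCV 4.12 (cv2) and the standard library are available. Lean on these libraries where they do the work, as an engineer would, in place of code of your own. Each camera call takes 0.05 s, during which the arm holds its last target. There are 200 camera calls.

TASK

One spice jar has been knocked over on the table. Lay it in the sloping wire cradle of the steel stand, lengthwise along the two wires with its cap at the upper end and its foot down against the footrest, and let go of it there. The cradle may be clamped at any height, so feel for it and set the jar down gently without dropping it; leave the stand's neighbours, the two upright jars and the tin, where they stand.

Things in the scene. Friction and masses are not known exactly. Their poses are not given: they have to be found in the camera images.
- fallen_jar: The spice jar that lies on its side (glass body with red cap, 0.11 kg). Origin: centre of its foot (the flat underside); its z axis runs along the jar from foot to cap. 106 mm long; body 42 mm in diameter from 0 to 85 mm, cap 45 mm in diameter from 85 to 106 mm.
- jar_cap (a point): Centre of the fallen jar's cap top, 106 mm from the origin along the jar's z axis.
- stand: Steel stand fixed to the table: foot plate 125 x 110 x 10 mm, upright sleeve 75 mm high, and on a rod in it a cradle: two parallel 6 mm wires, 80 mm long, 24 mm between centres, sloping up at 35 degrees towards the stand's +x. The rod is clamped (stiff friction) at an unmeasured height. Origin: centre of the plate's underside; z up.
- seat_plumb (a point): Point on the table, 45 mm from the stand's origin towards its -x, plumb below where the jar's foot centre is when seated; axes as the stand's. The seated foot centre is 95 to 145 mm above it (unmeasured), the jar's axis rising 35 degrees towards +x over y = 0.
- sleeve_top (a point): Top of the stand's sleeve, 75 mm above the table. Cradle details, square to the slope from the seated jar's axis: wire centres 21 mm below, cross braces 24 to 33 mm below; the footrest plate across the wires' lower end is 40 mm wide and reaches 10 mm above. Nothing else is beside the jar.
- jar_b: Bystander: upright spice jar like the fallen one, 45 mm in diameter, 106 mm high; origin centre of its underside.
- jar_c: Bystander: another upright spice jar, 45 mm in diameter, 106 mm high; origin centre of its underside.
- tin: Bystander: food tin, 58 mm in diameter, 72 mm high; origin centre of its underside.
Things that resemble listed ones, but are neither listed nor needed, are in the scene too. Leave any blue or yellow look-alike of the fallen_jar alone.

How it is judged:
At the end, for the whole second after the job is handed in: The fallen jar rests released and still in the cradle. In the stand's frame: foot centre x -52 to -39 mm, |y| under 8 mm; cap centre x 30 to 55 mm, |y| under 10 mm, over 130 mm high; jar axis 50 to 60 degrees from vertical; the stand carries it (x of fallen_jar in the frame of stand between -0.052 and -0.039 m and y of fallen_jar in the frame of stand between -0.008 and 0.008 m and y of jar_cap in the frame of stand between -0.01 and 0.01 m and x of jar_cap in the frame of stand between 0.03 and 0.055 m and angle between fallen_jar's own z axis and vertical between 0.87 and 1.05 rad and z of jar_cap in the frame of stand above 0.13 m and contact force between fallen_jar and stand above 0.3 N and linear speed of fallen_jar below 0.02 m/s); the robot touches nothing.
It fails at once if the jar is dropped (moves faster than 0.3 m/s while out of the fingers) (contact force between fallen_jar and the fingers below 0.05 N and linear speed of fallen_jar above 0.3 m/s).
It fails at once if the jar is pressed or knocked on the stand hard (contact forces adding up to over 75 N, which is a push of about 25 N wedging it between the wires) (contact force between fallen_jar and stand above 75 N).
It fails at once if an upright jar is moved more than 30 mm or tipped (distance of jar_b from where it was at the start of the episode above 0.03 m or angle between jar_b's own z axis and vertical above 0.3 rad).
It fails at once if the other upright jar is moved more than 30 mm or tipped (distance of jar_c from where it was at the start of the episode above 0.03 m or angle between jar_c's own z axis and vertical above 0.3 rad).
It fails at once if the tin is moved more than 30 mm or tipped (distance of tin from where it was at the start of the episode above 0.03 m or angle between tin's own z axis and vertical above 0.3 rad).
It also fails if it takes over 42 s, if anything falls off the work surface, if the arm or the gripper's body presses on something with over 40 N, if the wrist force passes 120 N, or if a joint passes its speed limit or range.

## Working session

There is one attempt and no reset: what is moved stays moved. The work goes in short steps, Python scripts to look and compute and a tool call to move; the robot and the scene stay as the last step left them, time stands still between calls to the robot, and variables do not carry over. Pictures are saved under pics/ and viewed, at most 10 in all, crops included, and the job is handed in when it is done.

Besides the shell and the picture viewer there is one more tool, called after "Call:" as name(argument=value, ...) on one line, values as JSON. move_arm: Moves the arm, as the interface text tells. Its arguments: {"type":"object","properties":{"plan":{"type":"array"},"force":{"type":"number"}},"required":["plan"]}

```bash
ls; mkdir -p pics; python3 - <<'E'
from plant import ctrl
import cv2,json
for n in ("scene","top"):
    cv2.imwrite(f"pics/{n}0.png",ctrl.read_camera(n)[:,:,::-1])
    m=ctrl.camera_model(n); print(n,m)
print(ctrl.get_state())
E
```

```text
pics
scene {'intrinsics': array([[578.28105329,   0.        , 316.77291059],
       [  0.        , 578.28105329, 238.20941774],
       [  0.        ,   0.        ,   1.        ]]), 'distortion': array([0.01687249, 0.        , 0.        , 0.        , 0.        ]), 'cam_to_world': array([[-0.57213182,  0.37781041, -0.72795911, -0.29205407],
       [-0.82003503, -0.27911121,  0.49963935,  0.52363704],
       [-0.0144126 ,  0.88281155,  0.46950618,  0.620193  ],
       [ 0.        ,  0.        ,  0.        ,  1.        ]])}
top {'intrinsics': array([[518.51093235,   0.        , 322.70180925],
       [  0.        , 518.51093235, 235.17782738],
       [  0.        ,   0.        ,   1.        ]]), 'distortion': array([-0.04115607,  0.        ,  0.        ,  0.        ,  0.        ]), 'cam_to_world': array([[-1.39731921e-03,  9.96772980e-01, -8.02600414e-02,
         4.35324033e-01],
       [-9.99969398e-01, -7.74975246e-04,  7.78472143e-03,
        -7.07980976e-02],
       [ 7.69740043e-03,  8.02684630e-02,  9.96743560e-01,
         1.28411403e+00],
       [ 0.00000000e+00,  0.00000000e+00,  0.00000000e+00,
         1.00000000e+00]])}
{'time': 0.1, 'qpos': array([-1.25702501e+00,  2.87135310e-01,  1.57799829e+00,  7.87451764e-06,
        1.27854785e+00, -1.50005703e-01]), 'dq': array([ 0.00020152, -0.00341358, -0.00212961, -0.00194907, -0.00030779,
        0.00046197]), 'joint_efforts': array([-7.25543650e-04, -4.07297230e+01, -2.93700171e+01, -1.81828841e-04,
        3.42165942e-03, -1.07033188e-05]), 'eef_pos': array([ 0.30179517, -0.60314188,  0.23006413]), 'tcp_rot': array([ 9.73233853e-01,  2.29814659e-01, -8.16663515e-05, -1.04120875e-03]), 'contact_force': array([0.35158678, 0.04400018, 0.37219977]), 'wrist_torque': array([-0.04414272, -0.01474736, -0.00149917]), 'finger_force': 0.0, 'opening': 0.9943984439672083}
```

View pics/scene0.png

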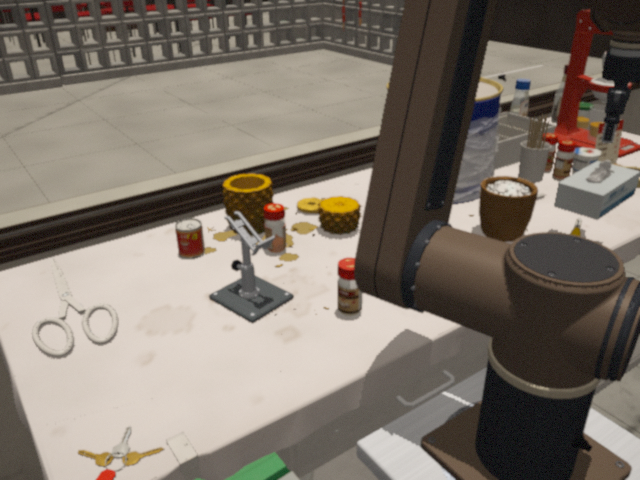

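View pics/top0.png

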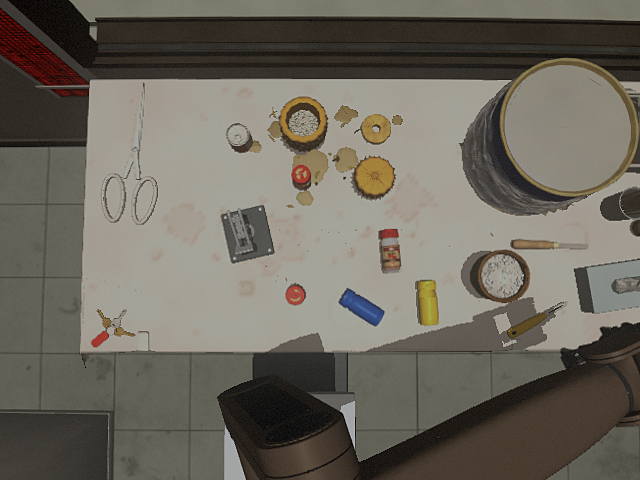

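The top view shows the fallen red-cap jar at about (390,250) with its cap at the top, and a blue and a yellow look-alike below it. The stand is at (247,234), the upright jars at (301,176) and (295,294), and the tin at (239,136). The scene view shows the cradle at (247,230), but the arm hides the fallen jar. I'll zoom in.

```bash
cat > h.py <<'E'
import numpy as np,cv2
from plant import ctrl
def ray(n,u,v):
    m=ctrl.camera_model(n);p=cv2.undistortPoints(np.array([[[u,v]]],float),m["intrinsics"],m["distortion"])[0,0]
    T=m["cam_to_world"];d=T[:3,:3]@np.array([p[0],-p[1],-1.]);return T[:3,3],d/np.linalg.norm(d)
def atz(n,u,v,z):
    o,d=ray(n,u,v);return o+d*(z-o[2])/d[2]
def tri(a,b):
    (o1,d1),(o2,d2)=ray("scene",*a),ray("top",*b)
    s=np.linalg.lstsq(np.c_[d1,-d2],o2-o1,rcond=None)[0];p,q=o1+s[0]*d1,o2+s[1]*d2
    return (p+q)/2,np.linalg.norm(p-q)
def proj(n,P):
    m=ctrl.camera_model(n);T=np.linalg.inv(m["cam_to_world"]);c=(T[:3,:3]@np.atleast_2d(P).T).T+T[:3,3]
    return cv2.projectPoints(c*[1,-1,-1],np.zeros(3),np.zeros(3),m["intrinsics"],m["distortion"])[0][:,0]
def crop(src,x0,y0,w,h,k,out):
    cv2.imwrite(out,cv2.resize(cv2.imread(src)[y0:y0+h,x0:x0+w],None,fx=k,fy=k,interpolation=cv2.INTER_CUBIC))
E
python3 - <<'E'
from h import *
a=cv2.resize(cv2.imread("pics/top0.png")[190:280,205:290],None,fx=4.5,fy=4.5,interpolation=cv2.INTER_CUBIC)
b=cv2.resize(cv2.imread("pics/scene0.png")[200:325,200:300],None,fx=4,fy=4,interpolation=cv2.INTER_CUBIC)
c=np.zeros((500,800,3),np.uint8);c[:405,:382]=a[:405,:382];c[:500,400:800]=b;cv2.imwrite("pics/z1.png",c)
crop("pics/top0.png",360,220,60,60,8,"pics/z2.png")
E
```

```text
(no output)
```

View pics/z1.png

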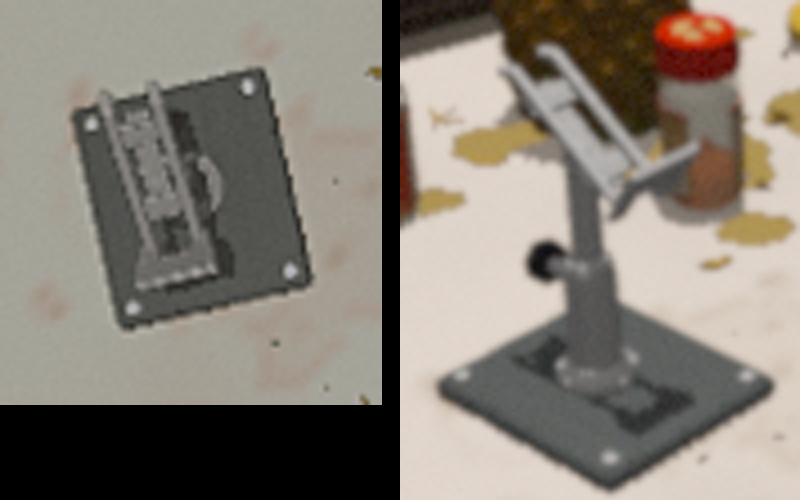

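View pics/z2.png

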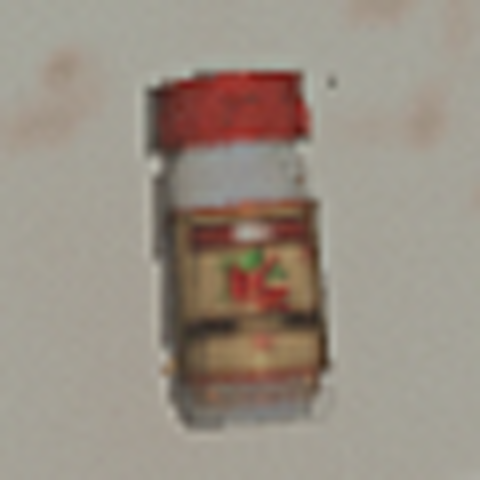

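The zoom shows the cradle rising towards the top-left of the top view, which is world +x, with the footrest at the near end. The jar's cap is at the +x end, with the cap top near (388,229) px and the foot near (391,273) px.

```bash
python3 - <<'E'
from h import *
np.set_printoptions(precision=4,suppress=True)
t=lambda x,y:(205+(x+.5)/4.5-.5,190+(y+.5)/4.5-.5)
s=lambda x,y:(200+(x-400+.5)/4-.5,200+(y+.5)/4-.5)
C=[atz("top",*t(*p),.01) for p in((75,112),(265,68),(312,283),(122,328))]
c=np.mean(C,0);ax=(C[0]-C[3]+C[1]-C[2]);th=np.arctan2(ax[1],ax[0])
print("plate",c,np.degrees(th),np.linalg.norm(ax)/2,np.linalg.norm(C[0]-C[1]))
CS=[atz("scene",*s(*p),.01) for p in((438,387),(600,302),(772,380),(610,488))]
c2=np.mean(CS,0);print("scene plate",c2,CS)
R=np.array([[np.cos(th),np.sin(th)],[-np.sin(th),np.cos(th)]])
cc=(c+c2)[:2]/2
for n,a,b in(("wireL",(508,70),(105,97)),("wireR",(545,50),(153,85)),("frL",(614,193),(135,287)),("frR",(697,148),(215,273))):
    P,e=tri(s(*a),t(*b));print(n,P,e,"stand frame",R@(P[:2]-cc))
J=lambda x,y:(360+(x+.5)/8-.5,220+(y+.5)/8-.5)
for n,p,z in(("capTopMid",(226,74),.024),("capL",(150,120),.0225),("capR",(308,105),.0225),("footmid",(250,428),.021),("bodyL",(185,400),.021),("bodyR",(325,385),.021),("bL2",(170,190),.021),("bR2",(302,170),.021)):print(n,atz("top",*J(*p),z))
for n,p,z in(("jarb",(301,176),.106),("jarc",(295,294),.106),("tin",(239,136),.072),("bluetop",(350,293),.02),("blue2",(372,318),.02),("yel",(428,282),.02)):print(n,atz("top",*p,z))
E
```

```text
plate [0.5423 0.1044 0.01  ] 12.827744560039665 0.12154769512648135 0.10708969757596508
scene plate [0.5363 0.1088 0.01  ] [array([0.5827, 0.1732, 0.01  ]), array([0.6046, 0.0736, 0.01  ]), array([0.494 , 0.0419, 0.01  ]), array([0.464 , 0.1466, 0.01  ])]
wireL [0.5773 0.1252 0.1655] 0.0023920054158481927 stand frame [0.0411 0.0097]
wireR [0.5832 0.1025 0.1667] 0.0011312946902092213 stand frame [ 0.0419 -0.0138]
frL [0.4889 0.1176 0.1383] 0.005831577152675912 stand frame [-0.0467  0.0219]
frR [0.4941 0.0752 0.1451] 0.0007769942756389765 stand frame [-0.0511 -0.0205]
capTopMid [ 0.5523 -0.2398  0.024 ]
capL [ 0.5383 -0.2166  0.0225]
capR [ 0.5429 -0.2651  0.0225]
footmid [ 0.4444 -0.2463  0.021 ]
bodyL [ 0.4529 -0.2266  0.021 ]
bodyR [ 0.4574 -0.2694  0.021 ]
bL2 [ 0.517  -0.2227  0.021 ]
bR2 [ 0.5231 -0.2632  0.021 ]
jarb [ 0.6669 -0.0302  0.106 ]
jarc [ 0.3969 -0.0172  0.106 ]
tin [0.7704 0.1191 0.072 ]
bluetop [ 0.3963 -0.1467  0.02  ]
blue2 [ 0.3359 -0.1997  0.02  ]
yel [ 0.4224 -0.3371  0.02  ]
```

```bash
cat >> h.py <<'E'
from scipy.spatial.transform import Rotation as Ro
def to(p,deg):
    "tool-frame shift and yaw from measured pose to TCP p, tool x heading deg"
    s=ctrl.get_state();R=Ro.from_quat(s["tcp_rot"]).as_matrix()
    h=np.degrees(np.arctan2(R[1,0],R[0,0]));d=R.T@(np.array(p)-s["eef_pos"])
    print("t",round(s["time"],2),"pos",s["eef_pos"].round(4),"head",round(h,2),"-> xyz",d.round(4),"yaw",round(np.radians(h-deg),4),"F",s["contact_force"].round(2),"op",round(s["opening"],3),"ff",round(float(s["finger_force"]),2))
E
python3 -c "
from h import *
to((.4973,-.2441,.2),4.3)"
```

```text
t 0.1 pos [ 0.3018 -0.6031  0.2301] head 26.57 -> xyz [ 0.3355 -0.2336  0.0307] yaw 0.3887 F [0.35 0.04 0.37] op 0.994 ff 0.0
```

Call:
move_arm(plan=[{"x":0.335,"y":-0.234,"z":0.03,"yaw":0.389,"fingers":0},{"x":0.335,"y":-0.234,"z":0.03,"yaw":0.389,"fingers":0},{"x":0.335,"y":-0.234,"z":0.03,"yaw":0.389,"fingers":0},{"x":0.335,"y":-0.234,"z":0.03,"yaw":0.389,"fingers":0},{"x":0.335,"y":-0.234,"z":0.03,"yaw":0.389,"fingers":0}], force=20)

```text
time: 0.6
eef_pos: [0.4213, -0.3825, 0.2123]
tcp_rot: [0.999, 0.037, -0.0, -0.0]
contact_force: [1.3, -0.3, 0.4]
opening: 0.999
finger_force: 0.0
```

```bash
python3 -c "
from h import *
to((.4973,-.2441,.2),4.3)"
```

```text
t 0.6 pos [ 0.4213 -0.3825  0.2123] head 4.26 -> xyz [ 0.0861 -0.1323  0.0124] yaw -0.0008 F [ 1.3  -0.33  0.4 ] op 0.999 ff 0.0
```

Call:
move_arm(plan=[{"x":0.086,"y":-0.132,"z":0.012},{"x":0.086,"y":-0.132,"z":0.012},{"x":0.086,"y":-0.132,"z":0.012},{"x":0.086,"y":-0.132,"z":0.012}])

```text
validation failed for argument at $.pl...
```

```bash
python3 - <<'E'
from h import *
to((.4973,-.2441,.06),4.3)
a=ctrl.read_camera("scene")[:,:,::-1];b=ctrl.read_camera("top")[:,:,::-1]
cv2.imwrite("pics/s1.png",a);cv2.imwrite("pics/t1.png",b)
u=proj("scene",[.4973,-.2441,.02])[0].astype(int);print(u)
y,x=max(u[1]-70,0),max(min(u[0]-70,500),0)
c=np.zeros((560,800,3),np.uint8);k=cv2.resize(a[y:y+140,x:x+140],None,fx=4,fy=4);c[:k.shape[0],:k.shape[1]]=k;print(x,y)
c[:480,560:]=cv2.resize(b[190:310,360:420],None,fx=4,fy=4);cv2.imwrite("pics/z3.png",c)
E
```

```text
t 0.6 pos [ 0.4213 -0.3825  0.2123] head 4.26 -> xyz [ 0.0861 -0.1322  0.1524] yaw -0.0008 F [ 1.3  -0.33  0.4 ] op 0.999 ff 0.0
[403 246]
333 176
```

View pics/z3.png

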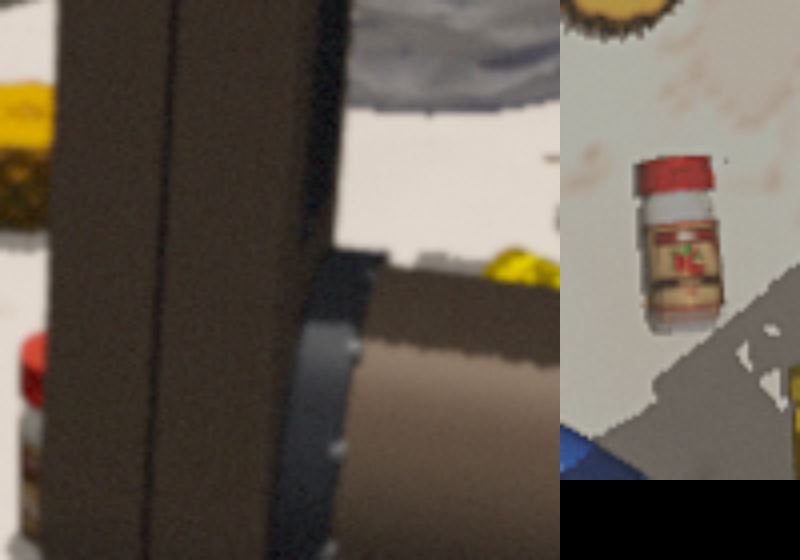

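The arm still hides the jar from the scene camera. In the top view the jar is unmoved, with its cap up at (388,233). Move rows need all five keys, so I'll resend the move.

Call:
move_arm(plan=[{"x":0.086,"y":-0.132,"z":0.06,"yaw":0,"fingers":0},{"x":0.086,"y":-0.132,"z":0.06,"yaw":0,"fingers":0},{"x":0.086,"y":-0.132,"z":0.06,"yaw":0,"fingers":0},{"x":0.086,"y":-0.132,"z":0.06,"yaw":0,"fingers":0},{"x":0.086,"y":-0.132,"z":0.06,"yaw":0,"fingers":0}])

```text
time: 1.2
eef_pos: [0.4965, -0.2441, 0.1509]
tcp_rot: [0.999, 0.039, -0.002, -0.001]
contact_force: [-0.2, -0.6, -0.5]
opening: 0.998
finger_force: 0.0
```

```bash
python3 - <<'E'
from h import *
to((.4973,-.2441,.010),4.3)
a=ctrl.read_camera("scene")[:,:,::-1];cv2.imwrite("pics/s2.png",a)
hs=cv2.cvtColor(a.copy(),cv2.COLOR_BGR2HSV);m=((hs[:,:,0]<6)|(hs[:,:,0]>174))&(hs[:,:,1]>150)&(hs[:,:,2]>80)
n,_,st,ce=cv2.connectedComponentsWithStats(m.astype(np.uint8))
for i in range(1,n):
    if st[i,4]>40:print(st[i],ce[i].round(1))
print(proj("scene",[[.5415,-.241,.0225],[.455,-.247,.021]]))
E
```

```text
t 1.2 pos [ 0.4965 -0.2441  0.1509] head 4.48 -> xyz [0.0012 0.0004 0.1409] yaw 0.0032 F [-0.16 -0.62 -0.46] op 0.998 ff 0.0
[146   4   9   7  50] [150.3   7.1]
[101   7  11   7  50] [106.1   9.8]
[583   9  32   6  62] [596.5  11.8]
[78 11 11  5 53] [83. 13.]
[ 546   28   85  124 2072] [576.7 103.9]
[603 121  20   8  53] [615.4 123.8]
[619 138  21  19 172] [627.5 147. ]
[264 209  20  11 156] [274.  214.4]
[178 234  25  21 257] [189.7 245.9]
[339 259  10  20 140] [343.  268.4]
[ 97 470  18  10 137] [106.4 475.1]
[[389.10380929 237.8932401 ]
 [418.69013154 253.33467156]]
```

Call:
move_arm(plan=[{"x":0.001,"y":0,"z":0.05,"yaw":0,"fingers":0},{"x":0.001,"y":0,"z":0.09,"yaw":0,"fingers":0},{"x":0.001,"y":0,"z":0.12,"yaw":0,"fingers":0},{"x":0.001,"y":0,"z":0.14,"yaw":0,"fingers":0},{"x":0.001,"y":0,"z":0.14,"yaw":0,"fingers":0}])

```text
time: 1.75
eef_pos: [0.4953, -0.2468, 0.0102]
tcp_rot: [0.999, 0.036, -0.002, -0.002]
contact_force: [0.1, -0.4, -0.4]
opening: 1.002
finger_force: 0.0
```

Call:
move_arm(plan=[{"x":0,"y":0,"z":0,"yaw":0,"fingers":1},{"x":0,"y":0,"z":0,"yaw":0,"fingers":1},{"x":0,"y":0,"z":0,"yaw":0,"fingers":1},{"x":0,"y":0,"z":0,"yaw":0,"fingers":1},{"x":0,"y":0,"z":0,"yaw":0,"fingers":1}], force=25)

```text
time: 2.25
eef_pos: [0.499, -0.2476, 0.0151]
tcp_rot: [0.999, 0.038, 0.001, 0.001]
contact_force: [-1.2, -1.5, 7.3]
opening: 0.491
finger_force: 27.4
```

```bash
python3 - <<'E'
from h import *
to((.4973,-.2441,.2),4.3)
E
```

```text
t 2.25 pos [ 0.499  -0.2476  0.0151] head 4.3 -> xyz [-0.001  -0.0031 -0.185 ] yaw 0.0001 F [-1.22 -1.49  7.26] op 0.491 ff 27.37
```

Call:
move_arm(plan=[{"x":0,"y":0,"z":-0.01,"yaw":0,"fingers":1},{"x":0,"y":0,"z":-0.04,"yaw":0,"fingers":1},{"x":0,"y":0,"z":-0.08,"yaw":0,"fingers":1},{"x":0,"y":0,"z":-0.12,"yaw":0,"fingers":1},{"x":0,"y":0,"z":-0.16,"yaw":0,"fingers":1}])

```text
time: 2.75
eef_pos: [0.4972, -0.2456, 0.1742]
tcp_rot: [0.999, 0.038, -0.0, -0.001]
contact_force: [0.7, 0.5, -1.7]
opening: 0.495
finger_force: 26.6
```

Call:
move_arm(plan=[{"x":0,"y":-0.04,"z":-0.04,"yaw":0,"fingers":1},{"x":0,"y":-0.08,"z":-0.08,"yaw":0,"fingers":1},{"x":0,"y":-0.12,"z":-0.08,"yaw":0,"fingers":1},{"x":0,"y":-0.15,"z":-0.08,"yaw":0,"fingers":1},{"x":0,"y":-0.15,"z":-0.08,"yaw":0,"fingers":1}])

```text
time: 3.25
eef_pos: [0.4858, -0.0932, 0.2535]
tcp_rot: [0.999, 0.04, 0.0, -0.001]
contact_force: [-0.6, -0.2, -2.0]
opening: 0.492
finger_force: 26.6
```

```bash
python3 - <<'E'
from h import *
to((.54,.104,.25),12.8)
a=ctrl.read_camera("scene")[:,:,::-1];b=ctrl.read_camera("top")[:,:,::-1]
cv2.imwrite("pics/s3.png",a);cv2.imwrite("pics/t3.png",b)
p=ctrl.get_state()["eef_pos"];u=proj("scene",p)[0].astype(int);v=proj("top",p)[0].astype(int)
f=lambda i,w:(max(min(w[0]-50,540),0),max(min(w[1]-50,380),0))
A,B=f(a,u),f(b,v);print(A,B)
cv2.imwrite("pics/z4.png",np.hstack([cv2.resize(i[q[1]:q[1]+100,q[0]:q[0]+100],None,fx=4,fy=4,interpolation=cv2.INTER_CUBIC) for i,q in((a,A),(b,B))]))
E
```

```text
t 3.25 pos [ 0.4858 -0.0932  0.2535] head 4.55 -> xyz [ 0.0697 -0.1923  0.0038] yaw -0.1439 F [-0.63 -0.2  -1.98] op 0.492 ff 26.6
(np.int64(304), np.int64(109)) (np.int64(281), np.int64(201))
```

View pics/z4.png

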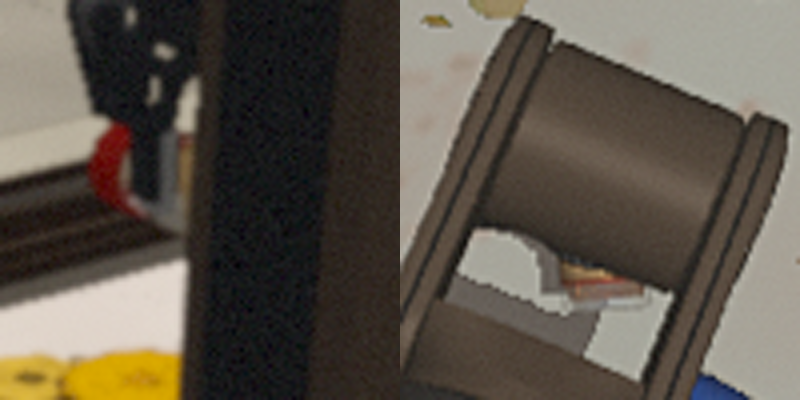

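The jar is held roughly horizontal with its cap forward. I'll carry it to above the cradle.

Call:
move_arm(plan=[{"x":0.03,"y":-0.045,"z":0,"yaw":-0.05,"fingers":1},{"x":0.05,"y":-0.09,"z":0,"yaw":-0.1,"fingers":1},{"x":0.065,"y":-0.135,"z":0,"yaw":-0.144,"fingers":1},{"x":0.074,"y":-0.175,"z":0.005,"yaw":-0.144,"fingers":1},{"x":0.074,"y":-0.193,"z":0.01,"yaw":-0.144,"fingers":1}])

```text
time: 3.85
eef_pos: [0.5467, 0.1031, 0.2422]
tcp_rot: [0.994, 0.11, -0.0, -0.0]
contact_force: [0.0, -0.7, -1.1]
opening: 0.491
finger_force: 26.6
```

Call:
move_arm(plan=[{"x":0,"y":0,"z":0,"yaw":0,"fingers":1},{"x":0,"y":0,"z":0,"yaw":0,"fingers":1}])

```text
time: 4.05
eef_pos: [0.546, 0.1001, 0.2422]
tcp_rot: [0.994, 0.109, -0.001, 0.0]
contact_force: [-0.6, -0.8, -1.6]
opening: 0.491
finger_force: 26.6
```

```bash
python3 - <<'E'
from h import *
to((.5442,.1048,.2),12.8)
a=ctrl.read_camera("scene")[:,:,::-1]
cv2.imwrite("pics/s4.png",a)
u=proj("scene",ctrl.get_state()["eef_pos"])[0].astype(int);x,y=u[0]-75,max(u[1]-60,0);print(x,y)
cv2.imwrite("pics/z5.png",cv2.resize(a[y:y+150,x:x+150],None,fx=4,fy=4,interpolation=cv2.INTER_CUBIC))
E
```

```text
t 4.05 pos [0.546  0.1001 0.2422] head 12.51 -> xyz [-0.0007 -0.005   0.0422] yaw -0.005 F [-0.62 -0.83 -1.6 ] op 0.491 ff 26.62
168 119
```

View pics/z5.png

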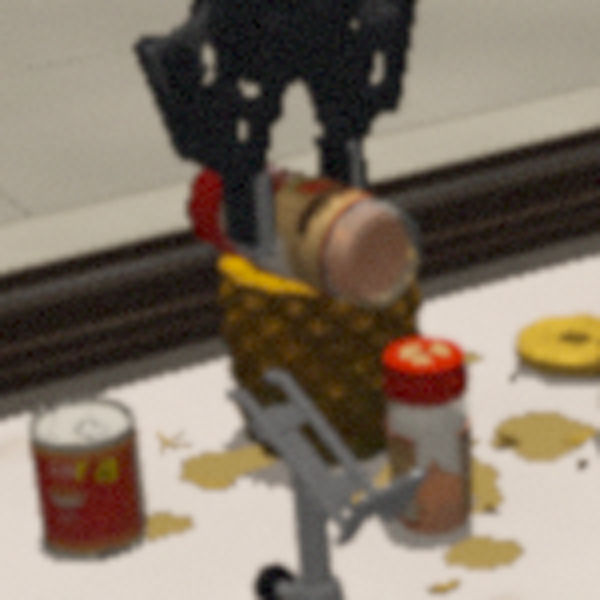

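The jar is held level above the cradle, with its foot disc centred at about crop (368,252) and the cradle below it.

```bash
python3 - <<'E'
from h import *
p=ctrl.get_state()["eef_pos"];h=np.radians(12.5);d=np.array([np.cos(h),np.sin(h),0])
print("seen foot",168+369/4,119+251/4)
for s in (.045,.052,.058):
  for dz in (0,.006,.012): print(s,dz,proj("scene",p-s*d+[0,0,dz])[0].round(1))
print("cap ctr edges expected",proj("scene",p+(.106-.052)*d+[0,0,.006])[0],"visible cap silhouette left crop ~ (190,210)",168+47,119+52)
# seated prediction vs image
c=np.array([.5423,.1044,0]);t=np.radians(12.8);e=np.array([np.cos(t),np.sin(t),0]);n=np.array([-e[1],e[0],0]);z=np.array([0,0,1])
A=e*np.cos(.611)+z*np.sin(.611);N=-e*np.sin(.611)+z*np.cos(.611)
for hh in (.124,.130,.136):
  F=c-.045*e+z*hh
  print(hh,proj("scene",[F+.010*N+.02*n,F+.010*N-.02*n,F+.08*A-.018*N+.012*n,F+.08*A-.018*N-.012*n]).round(1).tolist())
print("seen frL,frR,wL,wR",[(168+x/4,119+y/4) for x,y in((345,540),(422,472),(237,392),(272,374))])
E
```

```text
seen foot 260.25 181.75
0.045 0 [261.2 185.9]
0.045 0.006 [261.  182.6]
0.045 0.012 [260.8 179.3]
0.052 0 [264. 187.]
0.052 0.006 [263.8 183.7]
0.052 0.012 [263.6 180.3]
0.058 0 [266.5 187.9]
0.058 0.006 [266.3 184.6]
0.058 0.012 [266.1 181.2]
cap ctr edges expected [223.20897134 168.66027001] visible cap silhouette left crop ~ (190,210) 215 171
0.124 [[257.7, 250.5], [274.3, 242.2], [229.5, 223.3], [239.6, 218.9]]
0.13 [[257.4, 247.4], [274.1, 239.2], [229.2, 220.4], [239.3, 216.0]]
0.136 [[257.2, 244.4], [274.0, 236.2], [228.9, 217.4], [239.1, 213.0]]
seen frL,frR,wL,wR [(254.25, 254.0), (273.5, 237.0), (227.25, 217.0), (236.0, 212.5)]
```

Call:
move_arm(plan=[{"x":0,"y":-0.002,"z":0.01,"yaw":-0.005,"fingers":1},{"x":0,"y":-0.002,"z":0.02,"yaw":-0.005,"fingers":1},{"x":0,"y":-0.002,"z":0.03,"yaw":-0.005,"fingers":1}])

```text
time: 4.4
eef_pos: [0.5453, 0.1023, 0.2118]
tcp_rot: [0.994, 0.111, -0.0, 0.0]
contact_force: [-0.5, -0.4, -1.4]
opening: 0.489
finger_force: 26.6
```

Call:
move_arm(plan=[{"x":0,"y":0,"z":0,"yaw":0,"fingers":1}])

```text
time: 4.5
eef_pos: [0.5441, 0.1026, 0.2102]
tcp_rot: [0.994, 0.111, -0.002, -0.0]
contact_force: [0.2, -1.3, -1.4]
opening: 0.493
finger_force: 26.6
```

Call:
move_arm(plan=[{"x":0,"y":0,"z":0,"yaw":0,"fingers":1}])

```text
time: 4.6
eef_pos: [0.5452, 0.1029, 0.2123]
tcp_rot: [0.994, 0.111, -0.001, -0.0]
contact_force: [-0.3, -1.1, -2.0]
opening: 0.494
finger_force: 26.6
```

Call:
move_arm(plan=[{"x":0,"y":0,"z":0,"yaw":0,"fingers":1}])

```text
time: 4.7
eef_pos: [0.5458, 0.1031, 0.2134]
tcp_rot: [0.994, 0.112, 0.0, 0.0]
contact_force: [-0.1, -0.3, -1.7]
opening: 0.489
finger_force: 26.6
```

```bash
python3 - <<'E'
from h import *
to((.5442,.1048,.2),12.8)
E
```

```text
t 4.7 pos [0.5458 0.1031 0.2134] head 12.82 -> xyz [-0.0012 -0.002   0.0134] yaw 0.0003 F [-0.1  -0.34 -1.75] op 0.489 ff 26.6
```

Call:
move_arm(plan=[{"x":-0.001,"y":-0.001,"z":0.005,"yaw":0,"fingers":1},{"x":-0.001,"y":-0.001,"z":0.01,"yaw":0,"fingers":1},{"x":-0.001,"y":-0.001,"z":0.014,"yaw":0,"fingers":1},{"x":-0.001,"y":-0.001,"z":0.017,"yaw":0,"fingers":1},{"x":-0.001,"y":-0.001,"z":0.019,"yaw":0,"fingers":1}], force=20)

```text
time: 5.2
eef_pos: [0.5441, 0.1039, 0.1935]
tcp_rot: [0.994, 0.112, -0.0, -0.0]
contact_force: [0.3, -0.2, -1.7]
opening: 0.495
finger_force: 26.6
```

Call:
move_arm(plan=[{"x":0,"y":0,"z":0.002,"yaw":0,"fingers":1},{"x":0,"y":0,"z":0.004,"yaw":0,"fingers":1}])

```text
time: 5.4
eef_pos: [0.5444, 0.1039, 0.19]
tcp_rot: [0.994, 0.112, 0.0, 0.0]
contact_force: [1.1, 0.2, -1.7]
opening: 0.495
finger_force: 26.6
```

Call:
move_arm(plan=[{"x":0,"y":0,"z":0.002,"yaw":0,"fingers":1},{"x":0,"y":0,"z":0.004,"yaw":0,"fingers":1}])

```text
time: 5.6
eef_pos: [0.5444, 0.1039, 0.186]
tcp_rot: [0.994, 0.112, 0.0, 0.0]
contact_force: [0.4, 0.3, -2.4]
opening: 0.491
finger_force: 26.6
```

Call:
move_arm(plan=[{"x":0,"y":0,"z":0.002,"yaw":0,"fingers":1},{"x":0,"y":0,"z":0.003,"yaw":0,"fingers":1}])

```text
time: 5.8
eef_pos: [0.5442, 0.1039, 0.1827]
tcp_rot: [0.994, 0.112, -0.0, -0.0]
contact_force: [1.0, -0.2, -0.8]
opening: 0.495
finger_force: 26.6
```

Call:
move_arm(plan=[{"x":0,"y":0,"z":0.0015,"yaw":0,"fingers":1},{"x":0,"y":0,"z":0.003,"yaw":0,"fingers":1}])

```text
time: 6.0
eef_pos: [0.5446, 0.104, 0.1806]
tcp_rot: [0.994, 0.112, 0.0, -0.0]
contact_force: [-1.3, 1.6, 3.8]
opening: 0.498
finger_force: 27.2
```

Call:
move_arm(plan=[{"x":0,"y":0,"z":0.0015,"yaw":0,"fingers":1},{"x":0,"y":0,"z":0.003,"yaw":0,"fingers":1}])

```text
time: 6.2
eef_pos: [0.545, 0.1045, 0.1794]
tcp_rot: [0.994, 0.112, 0.001, -0.001]
contact_force: [-5.1, 2.3, 8.8]
opening: 0.497
finger_force: 27.8
```

Call:
move_arm(plan=[{"x":0,"y":0,"z":0.001,"yaw":0,"fingers":1},{"x":0,"y":0,"z":0.002,"yaw":0,"fingers":1}], force=20)

```text
time: 6.4
eef_pos: [0.5446, 0.1047, 0.178]
tcp_rot: [0.994, 0.112, 0.0, -0.001]
contact_force: [-7.5, 1.5, 11.8]
opening: 0.497
finger_force: 28.2
```

```bash
python3 - <<'E'
from h import *
to((.5442,.1048,.2),12.8);print(ctrl.get_state()["wrist_torque"])
E
```

```text
t 6.4 pos [0.5446 0.1047 0.178 ] head 12.84 -> xyz [-0.0004 -0.0002 -0.022 ] yaw 0.0007 F [-7.5   1.55 11.79] op 0.497 ff 28.18
[0.36926902 0.89734866 0.12909421]
```

Call:
move_arm(plan=[{"x":0,"y":0,"z":0,"yaw":0,"fingers":0.52},{"x":0,"y":0,"z":0,"yaw":0,"fingers":0.52}], force=20)

```text
time: 6.6
eef_pos: [0.5446, 0.1047, 0.1779]
tcp_rot: [0.994, 0.112, 0.0, -0.001]
contact_force: [-5.5, 2.0, 10.0]
opening: 0.493
finger_force: 28.0
```

```bash
python3 - <<'E'
from h import *
to((.5442,.1048,.2),12.8);print(ctrl.get_state()["wrist_torque"])
a=ctrl.read_camera("scene")[:,:,::-1];b=cv2.imread("pics/s4.png")
cv2.imwrite("pics/s5.png",a)
cv2.imwrite("pics/z6.png",np.hstack([cv2.resize(i[150:270,190:290],None,fx=4,fy=4,interpolation=cv2.INTER_CUBIC) for i in(b,a)]))
E
```

```text
t 6.6 pos [0.5446 0.1047 0.1779] head 12.84 -> xyz [-0.0003 -0.0002 -0.0221] yaw 0.0007 F [-5.48  1.99 10.  ] op 0.493 ff 28.01
[0.41843375 0.79103042 0.07673805]
```

View pics/z6.png

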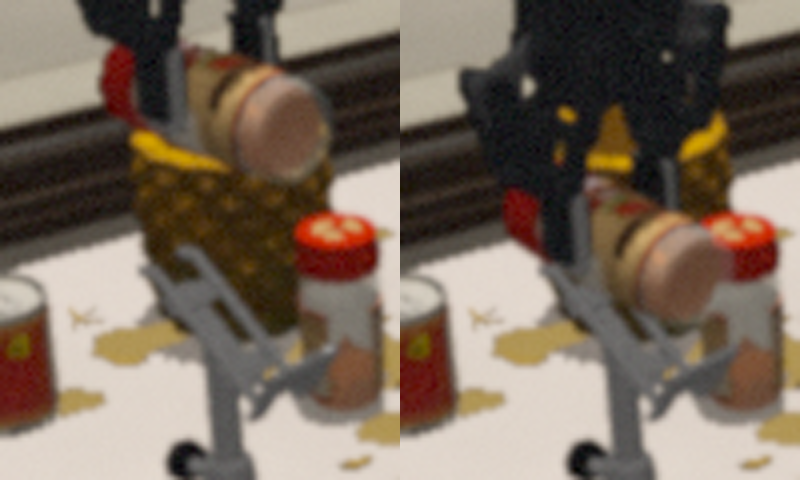

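The left panel is before contact and the right is now. The wire tips touch under the cap end, and the jar has begun to pivot, with its foot lower at (678,270). I'll keep going in small steps while watching the force.

Call:
move_arm(plan=[{"x":0,"y":0,"z":0.001,"yaw":0,"fingers":0.51},{"x":0,"y":0,"z":0.002,"yaw":0,"fingers":0.51},{"x":0,"y":0,"z":0.002,"yaw":0,"fingers":0.51}])

```text
time: 6.95
eef_pos: [0.5441, 0.1048, 0.1761]
tcp_rot: [0.994, 0.112, -0.0, -0.001]
contact_force: [-8.3, 2.1, 11.5]
opening: 0.491
finger_force: 28.7
```

Call:
move_arm(plan=[{"x":0,"y":0,"z":0.001,"yaw":0,"fingers":0.51},{"x":0,"y":0,"z":0.002,"yaw":0,"fingers":0.51},{"x":0,"y":0,"z":0.002,"yaw":0,"fingers":0.51}])

```text
time: 7.25
eef_pos: [0.5438, 0.105, 0.1743]
tcp_rot: [0.994, 0.112, -0.001, -0.001]
contact_force: [-10.1, 3.7, 12.3]
opening: 0.491
finger_force: 29.4
```

Call:
move_arm(plan=[{"x":-0.001,"y":0,"z":0,"yaw":0,"fingers":0.505},{"x":-0.002,"y":0,"z":0.0,"yaw":0,"fingers":0.505},{"x":-0.003,"y":0,"z":0.0,"yaw":0,"fingers":0.505}])

```text
time: 7.55
eef_pos: [0.5429, 0.1047, 0.1734]
tcp_rot: [0.994, 0.112, 0.003, -0.001]
contact_force: [0.1, 4.5, 3.2]
opening: 0.497
finger_force: 19.1
```

Call:
move_arm(plan=[{"x":0,"y":0,"z":0.001,"yaw":0,"fingers":0.505},{"x":0,"y":0,"z":0.002,"yaw":0,"fingers":0.505},{"x":0,"y":0,"z":0.002,"yaw":0,"fingers":0.505}])

```text
time: 7.85
eef_pos: [0.5414, 0.1042, 0.1704]
tcp_rot: [0.994, 0.112, 0.0, -0.001]
contact_force: [-4.0, 3.3, 5.8]
opening: 0.496
finger_force: 19.6
```

Call:
move_arm(plan=[{"x":-0.0005,"y":-0.001,"z":0.001,"yaw":0,"fingers":0.505},{"x":-0.001,"y":-0.001,"z":0.002,"yaw":0,"fingers":0.505},{"x":-0.001,"y":-0.001,"z":0.003,"yaw":0,"fingers":0.505}])

```text
time: 8.15
eef_pos: [0.5404, 0.1045, 0.1676]
tcp_rot: [0.994, 0.112, 0.0, -0.0]
contact_force: [-4.0, 3.1, 6.4]
opening: 0.497
finger_force: 20.0
```

Call:
move_arm(plan=[{"x":-0.0005,"y":0,"z":0.001,"yaw":0,"fingers":0.505},{"x":-0.001,"y":0,"z":0.002,"yaw":0,"fingers":0.505},{"x":-0.001,"y":0,"z":0.003,"yaw":0,"fingers":0.505}])

```text
time: 8.45
eef_pos: [0.5401, 0.1044, 0.1661]
tcp_rot: [0.994, 0.112, 0.001, -0.0]
contact_force: [-6.7, 2.1, 14.4]
opening: 0.494
finger_force: 20.9
```

```bash
python3 - <<'E'
from h import *
to((.5442,.1048,.2),12.8);print(ctrl.get_state()["wrist_torque"])
E
```

```text
t 8.45 pos [0.5401 0.1044 0.1661] head 12.84 -> xyz [ 0.0041  0.0005 -0.0339] yaw 0.0007 F [-6.72  2.14 14.35] op 0.494 ff 20.91
[0.42338828 0.80860101 0.08596531]
```

Call:
move_arm(plan=[{"x":0.001,"y":0,"z":0,"yaw":0,"fingers":0.505},{"x":0.003,"y":0,"z":-0.001,"yaw":0,"fingers":0.505},{"x":0.003,"y":0,"z":-0.001,"yaw":0,"fingers":0.505}])

```text
time: 8.75
eef_pos: [0.5404, 0.1048, 0.1657]
tcp_rot: [0.994, 0.112, -0.003, -0.0]
contact_force: [-11.1, 1.9, 11.7]
opening: 0.498
finger_force: 20.8
```

```bash
python3 - <<'E'
from h import *
to((.5442,.1048,.2),12.8);print(ctrl.get_state()["wrist_torque"])
a=ctrl.read_camera("scene")[:,:,::-1];b=ctrl.read_camera("top")[:,:,::-1]
cv2.imwrite("pics/s6.png",a)
cv2.imwrite("pics/z7.png",np.hstack([cv2.resize(i,None,fx=5,fy=5,interpolation=cv2.INTER_CUBIC) for i in(a[180:280,210:290],b[190:290,205:285])]))
E
```

```text
t 8.75 pos [0.5404 0.1048 0.1657] head 12.86 -> xyz [ 0.0035  0.0008 -0.0343] yaw 0.001 F [-11.1    1.86  11.7 ] op 0.498 ff 20.8
[0.28334542 1.46638649 0.09341386]
```

View pics/z7.png

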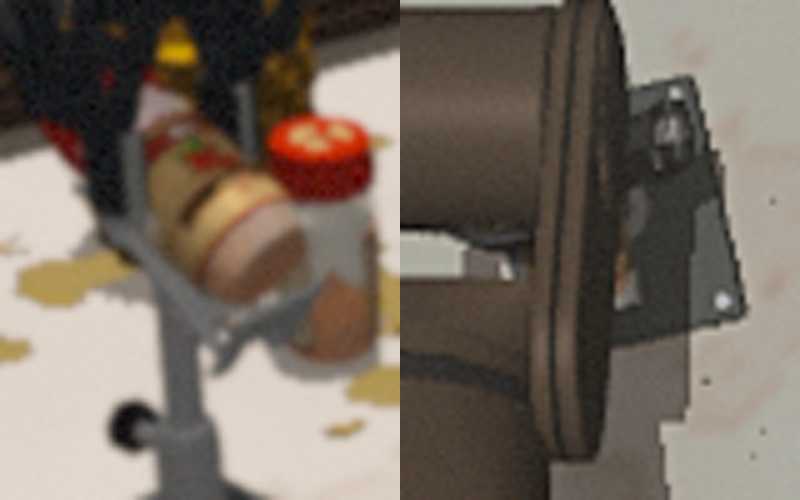

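The jar is clearly tilted, with its foot disc at about scene (260.6,230.6) and still above the footrest. I'll compute the tilt.

```bash
cat >> h.py <<'E'
Cn=np.array([.5423,.1044,0]);_t=np.radians(12.8);EX=np.array([np.cos(_t),np.sin(_t),0]);EY=np.array([-EX[1],EX[0],0])
def inplane(u,v,y=0):
    o,d=ray("scene",u,v);k=(y-(o-Cn)@EY)/(d@EY);P=o+k*d-Cn;return P@EX,P[2]
E
python3 - <<'E'
from h import *
p=ctrl.get_state()["eef_pos"]-Cn;print("TCP stand",p@EX,p@EY,p[2])
for b in (0,2.3):
    f=np.array(inplane(260.6+b,230.6));g=np.array([p@EX,p[2]+.006]);v=g-f
    print(f,np.hypot(*v),np.degrees(np.arctan2(v[1],v[0])))
    # same for level state s4: foot (260.25,181.75), tcp (.546,.1001,.2422)
    f=np.array(inplane(260.25+b,181.75,-.004));q=np.array([.546,.1005,.2422])-Cn;print(" level",f,np.array([q@EX,q[2]])-f)
E
```

```text
TCP stand -0.001738949643280758 0.0008468847538200901 0.16571320103167142
[-0.03899475  0.15916711] 0.03931156369915106 18.61123201864607
 level [-0.04188276  0.25051633] [ 0.04462678 -0.00831633]
[-0.04503917  0.16119824] 0.04455865759095778 13.6494143356317
 level [-0.04764382  0.25205681] [ 0.05038783 -0.00985681]
```

Call:
move_arm(plan=[{"x":-0.001,"y":0,"z":0,"yaw":0,"fingers":0.503},{"x":-0.002,"y":0,"z":0,"yaw":0,"fingers":0.503},{"x":-0.003,"y":0,"z":0,"yaw":0,"fingers":0.503}])

```text
time: 9.15
eef_pos: [0.5402, 0.1047, 0.1658]
tcp_rot: [0.994, 0.112, 0.002, -0.001]
contact_force: [1.6, 4.8, 5.0]
opening: 0.496
finger_force: 13.7
```

Call:
move_arm(plan=[{"x":-0.001,"y":0,"z":0.001,"yaw":0,"fingers":0.503},{"x":-0.001,"y":0,"z":0.002,"yaw":0,"fingers":0.503}])

```text
time: 9.35
eef_pos: [0.5403, 0.1047, 0.1656]
tcp_rot: [0.994, 0.112, 0.003, -0.001]
contact_force: [-2.4, 4.6, 14.6]
opening: 0.495
finger_force: 14.7
```

Call:
move_arm(plan=[{"x":0,"y":-0.001,"z":-0.004,"yaw":0,"fingers":0.505},{"x":0.003,"y":-0.001,"z":-0.008,"yaw":0,"fingers":0.505},{"x":0.006,"y":-0.001,"z":-0.008,"yaw":0,"fingers":0.505},{"x":0.009,"y":-0.001,"z":-0.008,"yaw":0,"fingers":0.505}])

```text
time: 9.75
eef_pos: [0.5459, 0.1063, 0.1691]
tcp_rot: [0.994, 0.112, -0.002, -0.0]
contact_force: [-5.0, -0.5, 3.0]
opening: 0.496
finger_force: 13.6
```

Call:
move_arm(plan=[{"x":0,"y":0,"z":0.002,"yaw":0,"fingers":0.505},{"x":0,"y":0,"z":0.004,"yaw":0,"fingers":0.505},{"x":0,"y":0,"z":0.004,"yaw":0,"fingers":0.505}])

```text
time: 10.05
eef_pos: [0.5463, 0.1064, 0.1667]
tcp_rot: [0.994, 0.112, -0.001, 0.0]
contact_force: [-5.5, 0.3, 5.9]
opening: 0.499
finger_force: 14.3
```

Call:
move_arm(plan=[{"x":0,"y":0,"z":0.001,"yaw":0,"fingers":0.505},{"x":0,"y":0,"z":0.002,"yaw":0,"fingers":0.505},{"x":0,"y":0,"z":0.003,"yaw":0,"fingers":0.505}])

```text
time: 10.35
eef_pos: [0.5463, 0.1064, 0.1643]
tcp_rot: [0.994, 0.112, -0.001, 0.0]
contact_force: [-7.2, -0.8, 9.3]
opening: 0.499
finger_force: 15.3
```

Call:
move_arm(plan=[{"x":-0.0005,"y":0,"z":0.001,"yaw":0,"fingers":0.505},{"x":-0.001,"y":0,"z":0.002,"yaw":0,"fingers":0.505},{"x":-0.001,"y":0,"z":0.002,"yaw":0,"fingers":0.505}])

```text
time: 10.65
eef_pos: [0.5461, 0.1063, 0.1628]
tcp_rot: [0.994, 0.112, -0.0, -0.0]
contact_force: [-4.9, 0.0, 8.8]
opening: 0.498
finger_force: 15.8
```

Call:
move_arm(plan=[{"x":-0.0005,"y":0,"z":0.001,"yaw":0,"fingers":0.504},{"x":-0.001,"y":0,"z":0.002,"yaw":0,"fingers":0.504},{"x":-0.001,"y":0,"z":0.002,"yaw":0,"fingers":0.504}])

```text
time: 10.95
eef_pos: [0.5459, 0.1063, 0.1623]
tcp_rot: [0.994, 0.112, 0.001, -0.0]
contact_force: [-6.2, 0.5, 12.0]
opening: 0.498
finger_force: 16.4
```

Call:
move_arm(plan=[{"x":-0.0005,"y":0,"z":0.001,"yaw":0,"fingers":0.504},{"x":-0.001,"y":0,"z":0.002,"yaw":0,"fingers":0.504},{"x":-0.001,"y":0,"z":0.002,"yaw":0,"fingers":0.504}])

```text
time: 11.25
eef_pos: [0.5459, 0.1062, 0.1621]
tcp_rot: [0.994, 0.112, 0.002, -0.0]
contact_force: [-6.5, 0.6, 16.6]
opening: 0.494
finger_force: 17.0
```

Call:
move_arm(plan=[{"x":0,"y":0,"z":-0.002,"yaw":0,"fingers":0.504},{"x":0,"y":0,"z":-0.002,"yaw":0,"fingers":0.504}])

```text
time: 11.45
eef_pos: [0.5457, 0.1062, 0.1621]
tcp_rot: [0.994, 0.112, 0.002, -0.0]
contact_force: [-2.8, 1.3, 9.7]
opening: 0.496
finger_force: 16.1
```

```bash
python3 - <<'E'
from h import *
to((.5442,.1048,.2),12.8)
a=ctrl.read_camera("scene")[:,:,::-1];cv2.imwrite("pics/s7.png",a)
cv2.imwrite("pics/z8.png",cv2.resize(a[180:280,205:295],None,fx=6,fy=6,interpolation=cv2.INTER_CUBIC))
E
```

```text
t 11.45 pos [0.5457 0.1062 0.1621] head 12.83 -> xyz [-0.0016  0.0011 -0.0379] yaw 0.0005 F [-2.79  1.29  9.73] op 0.496 ff 16.13
```

View pics/z8.png

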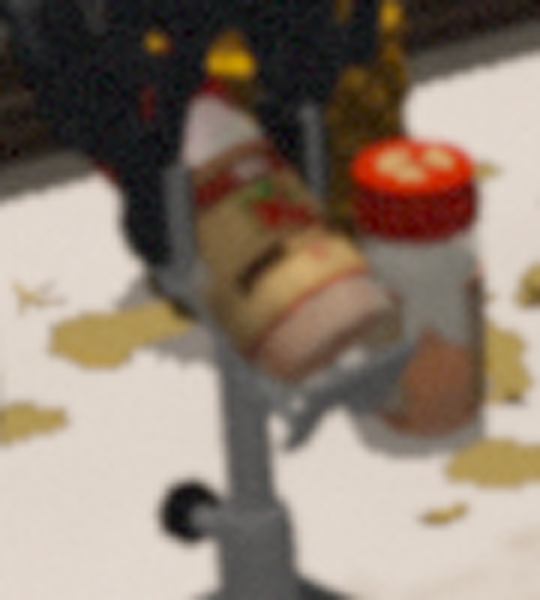

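The jar now lies along the wires. Its foot, at about (340,330) in the crop, is just uphill of the footrest at (290,420)–(410,345). I'll ease it down the slope until it touches the footrest.

Call:
move_arm(plan=[{"x":0,"y":0,"z":-0.001,"yaw":0,"fingers":0.505},{"x":-0.001,"y":0,"z":-0.0003,"yaw":0,"fingers":0.505},{"x":-0.002,"y":0,"z":0.0004,"yaw":0,"fingers":0.505},{"x":-0.003,"y":0,"z":0.001,"yaw":0,"fingers":0.505},{"x":-0.004,"y":0,"z":0.0018,"yaw":0,"fingers":0.505}])

```text
time: 12.0
eef_pos: [0.5417, 0.1053, 0.1593]
tcp_rot: [0.994, 0.112, 0.002, -0.0]
contact_force: [0.9, 3.2, 9.9]
opening: 0.496
finger_force: 16.2
```

Call:
move_arm(plan=[{"x":-0.001,"y":0,"z":0.0007,"yaw":0,"fingers":0.505},{"x":-0.002,"y":0,"z":0.0014,"yaw":0,"fingers":0.505},{"x":-0.002,"y":0,"z":0.0014,"yaw":0,"fingers":0.505}])

```text
time: 12.3
eef_pos: [0.5417, 0.1053, 0.1593]
tcp_rot: [0.994, 0.112, 0.005, -0.0]
contact_force: [1.9, 2.7, 8.5]
opening: 0.494
finger_force: 15.9
```

Call:
move_arm(plan=[{"x":-0.001,"y":0,"z":0,"yaw":0,"fingers":0.505},{"x":-0.002,"y":0,"z":0.0005,"yaw":0,"fingers":0.505},{"x":-0.002,"y":0,"z":0.0005,"yaw":0,"fingers":0.505}])

```text
time: 12.6
eef_pos: [0.5416, 0.1052, 0.1595]
tcp_rot: [0.994, 0.111, 0.008, -0.001]
contact_force: [7.2, 4.7, 7.4]
opening: 0.499
finger_force: 15.7
```

```bash
python3 - <<'E'
from h import *
to((.5442,.1048,.2),12.8);p=ctrl.get_state()["eef_pos"]-Cn;print(p@EX,p@EY)
a=ctrl.read_camera("scene")[:,:,::-1];cv2.imwrite("pics/s8.png",a)
# template shift of the foot region between s7 and s8, and of the footrest as control
b=cv2.imread("pics/s7.png")
for n,(x,y,w,h) in dict(foot=(245,222,24,20),rest=(250,240,20,14)).items():
    r=cv2.matchTemplate(cv2.resize(a[y-15:y+h+15,x-15:x+w+15],None,fx=4,fy=4),cv2.resize(b[y:y+h,x:x+w],None,fx=4,fy=4),cv2.TM_CCOEFF_NORMED)
    _,v,_,l=cv2.minMaxLoc(r);print(n,v,l[0]/4-15,l[1]/4-15)
P=lambda x,z:proj("scene",Cn+EX*x+[0,0,z])[0]
print("px per 5mm downslope",P(-.045,.134)-P(-.0409,.1369))
E
```

```text
t 12.6 pos [0.5416 0.1052 0.1595] head 12.76 -> xyz [ 0.0031  0.001  -0.0405] yaw -0.0007 F [7.15 4.75 7.41] op 0.499 ff 15.74
-0.000515001303726682 0.0009061842879926485
foot 0.9508882164955139 1.75 2.25
rest 0.9630688428878784 0.0 0.0
px per 5mm downslope [1.68789972 2.17255874]
```

```bash
python3 - <<'E'
from h import *
A=EX*np.cos(.611)+np.array([0,0,np.sin(.611)]);N=-EX*np.sin(.611)+np.array([0,0,np.cos(.611)])
a=cv2.imread("pics/s8.png")
F=Cn-.045*EX+[0,0,.134]
g=np.linspace(0,2*np.pi,13)
print("pred foot ctr",proj("scene",F)[0]," rim extremes",(lambda q:(q.min(0),q.max(0)))(proj("scene",[F+.021*(np.cos(t)*EY+np.sin(t)*N) for t in g])))
print("pred footrest edge",proj("scene",[F+.01*N+.02*EY,F+.01*N-.02*EY]).tolist())
# gap along image between foot rim low edge and rest: print hue/sat/val down columns
hs=cv2.cvtColor(a,cv2.COLOR_BGR2HSV)
for u in (252,256,260,264,268):print(u,[tuple(int(k) for k in hs[v,u]) for v in range(228,254,2)])
E
```

```text
pred foot ctr [263.78344614 244.3283189 ]  rim extremes (array([254.1122816 , 236.54205665]), array([273.37432833, 252.01756204]))
pred footrest edge [[257.29643089883086, 245.40649054503896], [274.0125333231812, 237.1825315320702]]
252 [(18, 122, 176), (19, 122, 174), (18, 119, 156), (16, 137, 130), (9, 129, 115), (10, 107, 124), (10, 111, 119), (10, 118, 108), (11, 86, 104), (15, 19, 106), (20, 14, 110), (13, 23, 155), (16, 25, 171)]
256 [(19, 117, 194), (17, 125, 179), (11, 144, 156), (10, 104, 162), (12, 102, 167), (13, 96, 152), (11, 89, 140), (12, 101, 114), (10, 68, 97), (13, 20, 91), (0, 12, 85), (135, 6, 80), (22, 23, 122)]
260 [(16, 131, 183), (10, 122, 163), (12, 95, 182), (13, 87, 170), (12, 83, 160), (14, 83, 142), (12, 86, 107), (6, 35, 101), (30, 14, 90), (23, 13, 76), (12, 23, 144), (14, 23, 213), (15, 23, 220)]
264 [(10, 117, 164), (13, 81, 173), (13, 85, 174), (13, 77, 163), (12, 86, 130), (12, 108, 97), (9, 40, 101), (10, 17, 90), (60, 3, 73), (0, 3, 75), (10, 8, 93), (15, 29, 139), (14, 27, 181)]
268 [(11, 72, 131), (13, 71, 155), (13, 73, 154), (11, 89, 115), (14, 95, 94), (13, 36, 99), (6, 14, 89), (10, 10, 74), (20, 10, 77), (20, 29, 79), (13, 80, 89), (14, 52, 112), (18, 26, 126)]
```

The foot now meets the footrest with no gap, and it moved 5 mm before reaching a firm stop. I'll relieve the preload and open slowly.

Call:
move_arm(plan=[{"x":0.001,"y":0,"z":0,"yaw":0,"fingers":0.505},{"x":0.001,"y":0,"z":-0.001,"yaw":0,"fingers":0.503},{"x":0.001,"y":0,"z":-0.001,"yaw":0,"fingers":0.5},{"x":0.001,"y":0,"z":-0.001,"yaw":0,"fingers":0.495},{"x":0.001,"y":0,"z":-0.001,"yaw":0,"fingers":0.49}])

```text
time: 13.15
eef_pos: [0.5364, 0.104, 0.1554]
tcp_rot: [0.994, 0.112, -0.001, 0.0]
contact_force: [-0.6, 0.2, 0.2]
opening: 0.512
finger_force: 0.0
```

Call:
move_arm(plan=[{"x":0,"y":0,"z":0,"yaw":0,"fingers":0.47},{"x":0,"y":0,"z":0,"yaw":0,"fingers":0.45},{"x":0,"y":0,"z":0,"yaw":0,"fingers":0.42},{"x":0,"y":0,"z":0,"yaw":0,"fingers":0.38},{"x":0,"y":0,"z":0,"yaw":0,"fingers":0.34}])

```text
time: 13.65
eef_pos: [0.537, 0.1042, 0.1562]
tcp_rot: [0.994, 0.112, -0.0, 0.0]
contact_force: [-0.9, 0.4, 0.9]
opening: 0.658
finger_force: 0.0
```

```bash
cat > cmp.py <<'E'
from h import *
import sys
to((.5442,.1048,.25),12.8)
a=ctrl.read_camera("scene")[:,:,::-1];cv2.imwrite(sys.argv[1],a);b=cv2.imread("pics/s8.png")
x,y,w,h=245,224,24,18
r=cv2.matchTemplate(cv2.resize(a[y-10:y+h+10,x-10:x+w+10],None,fx=4,fy=4),cv2.resize(b[y:y+h,x:x+w],None,fx=4,fy=4),cv2.TM_CCOEFF_NORMED)
_,v,_,l=cv2.minMaxLoc(r);print(v,l[0]/4-10,l[1]/4-10)
E
python3 cmp.py pics/s9.png
```

```text
t 13.65 pos [0.537  0.1042 0.1562] head 12.82 -> xyz [ 0.0071  0.001  -0.0938] yaw 0.0003 F [-0.92  0.44  0.94] op 0.658 ff 0.0
0.9925852417945862 0.0 0.25
```

Call:
move_arm(plan=[{"x":0,"y":0,"z":0,"yaw":0,"fingers":0.2},{"x":0,"y":0,"z":0,"yaw":0,"fingers":0.15},{"x":0,"y":0,"z":-0.005,"yaw":0,"fingers":0.1},{"x":0,"y":0,"z":-0.02,"yaw":0,"fingers":0.1},{"x":0,"y":0,"z":-0.04,"yaw":0,"fingers":0.1}])

```text
time: 14.2
eef_pos: [0.5366, 0.1042, 0.1968]
tcp_rot: [0.994, 0.112, -0.001, -0.0]
contact_force: [-0.6, 0.2, 0.3]
opening: 0.898
finger_force: 0.0
```

Call:
move_arm(plan=[{"x":0,"y":0,"z":-0.03,"yaw":0,"fingers":0.1},{"x":0,"y":0,"z":-0.06,"yaw":0,"fingers":0.1},{"x":0,"y":0,"z":-0.1,"yaw":0,"fingers":0.1},{"x":0,"y":0,"z":-0.14,"yaw":0,"fingers":0.1},{"x":0,"y":0,"z":-0.14,"yaw":0,"fingers":0.1}])

```text
time: 14.7
eef_pos: [0.5397, 0.1044, 0.3461]
tcp_rot: [0.994, 0.112, 0.008, 0.001]
contact_force: [-0.0, -0.3, -0.3]
opening: 0.899
finger_force: 0.0
```

Call:
move_arm(plan=[{"x":0,"y":0.05,"z":0,"yaw":0,"fingers":0.1},{"x":0,"y":0.1,"z":0,"yaw":0,"fingers":0.1},{"x":0,"y":0.15,"z":0,"yaw":0,"fingers":0.1},{"x":0,"y":0.2,"z":0,"yaw":0,"fingers":0.1},{"x":0,"y":0.25,"z":0,"yaw":0,"fingers":0.1}])

```text
time: 15.2
eef_pos: [0.5926, -0.1414, 0.3373]
tcp_rot: [0.994, 0.112, 0.001, 0.0]
contact_force: [0.1, -0.2, 0.3]
opening: 0.902
finger_force: 0.0
```

```bash
python3 cmp.py pics/s10.png; python3 - <<'E'
from h import *
a=cv2.imread("pics/s10.png");b=ctrl.read_camera("top")[:,:,::-1].copy();cv2.imwrite("pics/t10.png",b)
for n,i,(x0,y0,x1,y1) in(("scene",a,(200,150,300,260)),("top",b,(200,150,300,280))):
    hs=cv2.cvtColor(i,cv2.COLOR_BGR2HSV);m=((hs[:,:,0]<6)|(hs[:,:,0]>174))&(hs[:,:,1]>150)&(hs[:,:,2]>60)
    q=np.zeros_like(m);q[y0:y1,x0:x1]=m[y0:y1,x0:x1]
    k,_,st,ce=cv2.connectedComponentsWithStats(q.astype(np.uint8))
    print(n,[(st[j].tolist(),ce[j].round(1).tolist()) for j in range(1,k) if st[j,4]>15])
A=EX*np.cos(.611)+np.array([0,0,np.sin(.611)]);F=Cn-.045*EX+[0,0,.134]
for n in("scene","top"):print(n,"pred foot, cap mid, cap top",proj(n,[F,F+.095*A,F+.106*A]).round(1).tolist())
E
```

```text
t 15.2 pos [ 0.5926 -0.1414  0.3373] head 12.83 -> xyz [ 0.0074 -0.2508  0.0871] yaw 0.0005 F [ 0.08 -0.18  0.31] op 0.902 ff 0.0
0.9619119763374329 0.0 0.25
scene [([219, 191, 26, 20, 249], [229.4, 198.5]), ([264, 209, 20, 11, 167], [273.7, 214.3])]
top [([292, 165, 8, 18, 68], [295.4, 174.3]), ([222, 203, 21, 18, 178], [232.0, 212.5])]
scene pred foot, cap mid, cap top [[263.8, 244.3], [232.4, 204.1], [228.8, 199.6]]
top pred foot, cap mid, cap top [[244.3, 248.5], [232.9, 211.5], [231.5, 207.0]]
```

In both views the jar's cap is within a few pixels of its predicted seated position. The jar did not move when I released it, and the neighbouring upright jar behind the stand is where it was. I'll hand the job in.

```bash
python3 -c "
from plant import ctrl
print(ctrl.sign_off())"
```

```text
the job is handed in; nothing more can be done
None
```

The jar is lying in the cradle with its cap at the upper end and its foot against the footrest, released and still at my last look, and I've handed the job in at about 15 s; the sign-off gave no verdict.

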